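# Gauge the silver ingot

## Task

Check the thickness of the cast silver ingot on the bench gauge before it goes to the rolling mill: swing the gauge's red-gripped lever fully up to raise the foot, lay the silver ingot lengthways on the anvil bar so that the foot stands over it well clear of its ends, and let go of it. Then ease the lever down by feel until the sprung foot bears on the silver, without ramming it, and leave it there; disturb nothing else on the bench.

Things in the scene. Friction and masses are not known exactly. Their poses are not given: they have to be found in the camera images.
- gauge: Bench thickness gauge, green casting, fixed. Origin on the table right under the spindle axis; x points to its back, -x is its open front, z up. Base 200 x 110 x 28 mm high, x = -70 to 130 mm. Steel anvil bar along x: 64 mm long (x = -32 to 32), 20 mm wide, top 50 mm above the table. Column 32 mm thick at x = 85 mm.
- head_front (a point): Middle of the lower front edge of the gauge's green head: x = -20 mm, 95 mm above the table. The head is 40 mm wide, 70 mm high and overhangs the anvil from here back to the column; a dial 58 mm across stands on it, up to 227 mm high. An upright gripper will not fit at the anvil; a tool leaning back about 40 degrees to the gauge's front does.
- anvil_top (a point): Point on the anvil's top face on the spindle axis.
- spindle: Steel spindle in the head, geared to the lever: goes down 20 mm per rad. Origin on its axis, 92 mm above the table with the lever up. Carries a brass rod and a round foot 16 mm across, 24 to 32 mm above the anvil with the lever up (sleeve of 22 mm diameter down to 89 mm above the table). How far the rod is screwed in differs each time and is not reported.
- foot_axis (a point): Point on the spindle axis 79 mm above the table, about where the raised foot is. The foot meets an ingot at a lever angle of 0.60 to 1.00 rad, to be felt. It is sprung: it gives 4 mm (0.2 rad of lever), pushing 2 N at first and 10 N at the end (0.6 to 2.8 N more at the moving grip), rigid beyond (then felt clearly). Over 40 N on the silver, 14 N at the grip, would mark it.
- lift_lever (a joint): Lever on the right (-y) of the gauge's head. 0 rad = fully up (stop), foot raised; grows as it goes down, 1.25 at most. A friction brake keeps it where it is left: moving it down freely takes 2.5 to 3 N at the grip, up about 4 N. At 0 it points to the gauge's front and 0.70 rad above level; at 0.70 rad it is level.
- lever_knob (a point): Centre of the red T-grip on the lever's end: a round bar 18 mm in diameter, 24 mm long, parallel to the gauge's y, that turns freely on its pin, so pinched by its two flat ends it follows a tool of constant tilt. Its centre swings in a vertical plane, on a circle of radius 72 mm about lever_pivot.
- lever_pivot (a point): Point on the lever's axis (parallel to the gauge's y) in the grip's plane of swing: 62 mm to the right of the spindle axis, 130 mm above the table.
- board: Wooden soldering board with dark top, 200 x 250 x 30 mm high, fixed. Origin under its centre. Little filigree crescents lie along its far (+x) edge.
- silver_ingot: Pale silver cast bar, 70 mm long (its x), 26 mm wide (y), 12 mm thick, about 0.225 kg. Origin at the centre of its underside. One of three bars of equal size lying on the board, about 80 mm apart.
- copper_ingot: The reddish copper bar of the same size; leave alone.
- brass_ingot: The yellow brass bar of the same size; leave alone.
- dish: Low round steel dish, 110 mm across, 18 mm high; leave alone.
- wire_coil: Flat coil of copper wire lying on the table, 72 mm across, 10 mm high; leave alone.
- pliers: Pliers with blue handles, 135 mm long, 12 mm high; leave alone.
- flux_jar: Amber jar with white cap, 52 mm across, 55 mm high; leave alone.
- charcoal: Black charcoal block 110 x 70 x 30 mm; leave alone.
- file: Small hand tool with wooden handle, 170 mm long; leave alone.
Things that resemble listed ones, but are neither listed nor needed, are in the scene too. Several things have the shape of the gauge; the one meant has the colours described above. Leave any green look-alike of the silver_ingot alone.

How it is judged:
By the outcome, as a careful person would: the job done as asked, in the order asked, and still so for the second after the job is handed in, with the robot touching nothing.
It also fails if it takes over 69 s, if anything falls off the work surface, if the arm or the gripper's body presses on something with over 40 N, if the wrist force passes 120 N, or if a joint passes its speed limit or range.

## Robot

A 7-joint arm with a two-finger parallel gripper is mounted at the origin on the work surface. World frame = base frame: x ahead of the robot, y to its left, z up, the work surface at z = 0. Lengths are in mm, angles in rad, forces in N, time in s.
With the tool pointing down it reaches from about 400 to 875 mm from the base axis. Payload 4.4 kg.
Tool frame: the origin (TCP) lies midway between the tips of the shut fingers; the grasp point (between the pads) lies 19 mm behind it; z points along the fingers, y is the line along which they close (so a half turn about z gives the same grasp; the last joint's range is limited). The gripper opens to 85 mm and grips with 20 to 120 N. Pads are 22 mm wide; open, the fingers measure 114 mm over their backs; the gripper's body (76 mm by 85 mm) begins 54 mm behind the grasp point. The pads swing forward as they close: fully open they stand 13 mm farther back than shut.
Start: joints at [1.259, 0.628, 0.038, 1.517, -0.027, 0.996, -0.02], TCP at [158.194, -630.47, 204.413] pointing down, gripper open.
Joint ranges: [-3.06, 3.06], [-0.37, 2.12], [-1.25, 1.32], [0.18, 2.47], [-1.1, 4.24], [0.23, 1.98], [-2.94, 2.94]. Speed limits (rad/s): [2.57, 2.57, 3.14, 3.14, 3.14, 3.14, 3.14].

## Interface

Orientations are given as [roll, pitch, yaw] about the fixed x, y, z axes, in that order (R = Rz(yaw) Ry(pitch) Rx(roll)).
In Python, from cell import telemetry, eyes, ctrl, finder gives the robot as it stands.
- The arm moves only by the tool move_arm, never from a script. Its argument "steps" is a list of rows, each a list of 7 numbers: the turn, a rotation vector about the world's x, y, z in degrees, then the shift along the world's x, y, z in m, then the finger opening in m, from 0 to 0.0854. A call has 1 to 5 rows; each row shifts and turns the commanded pose from where the row before left it; what a row does not reach is not made up. A row lasts 1/10 s, in which the tool goes at most 50 mm and 8.59 degrees, less where a joint would pass 70% of its speed; a pose out of reach is approached as far as the arm can. A call with a gripper value outside its range is refused whole. The fingers move at their own pace and stop on an object; the grip force is fixed at half the most. Time passes only in rows, so rows that do not move let the fingers close. It gives the time, the measured TCP pose, the force, the opening and the grip force at its end, in the units of the state.
- telemetry.read_state(): the state, without advancing time (a new reading comes with each control period).
- eyes.get_image(name): name is "side" or "top"; returns (picture, depth): 480x640x3 uint8, blue, green, red; 480x640 float32, mm along the optical axis (not along the pixel's ray), 0 where there is no reading.
- eyes.calibration(name): a dict with "fx", "fy", "cx", "cy" (pixels), "position" and "attitude" of the camera in the world. Camera axes: x right, y down, z forward; pixel columns grow to the right and rows downward; lengths in mm; the calibration is good to about 2 mm. A picture is of the moment at which its call begins. calibration takes no time and is no camera call.
- ctrl.finish_job(): hands the job in; it is judged then, once.
Trained networks look in the newest picture that a camera, given by its name, has taken for a name from the list of things; names that differ only in an ending like _2 or _b are one class to them, and where a whole thing is asked for, a point or a joint stands for the part that bears it (a point fixed in the world has none). Each returns a list of dicts, best first, with "confidence" (0 to 1); they miss things now and then, are a little off and sometimes report something else, mostly with a low value. They report only what shows in the picture. A call takes as long as a camera call. They do not tell look-alikes from the thing itself.
- finder.boxes_of(camera, name): "location" ([x, y, z] in mm, in the coordinates of the camera as it stood for that picture, good to about 4 mm: the middle of the surface that is visible of it).
- finder.cut_out(camera, name): "mask" (480x640 bool, what is visible of it).
- finder.pinpoint(camera, name): "location" ([x, y, z] in mm, in the coordinates of the camera as it stood for that picture, good to about 4 mm: a listed point, or the origin of a listed thing).
The state is a dict: "clock": time; "qpos": joint angles; "qd": joint speeds; "tau": joint torques, N m; "eef_pos": TCP position; "tool_rot": TCP orientation; "force": force on the tool from outside, world axes, zero at the start; "torque": the same for the moment, N m; "width": finger opening in mm; "gripper_force": force on a finger pad.
Only numpy, scipy, OpenCV 4.12 (cv2) and the standard library are available. Lean on these libraries where they do the work, as an engineer would, in place of code of your own. Each camera call takes 0.05 s, during which the arm holds its last target. There are 200 camera calls.

## Working session

There is one attempt and no reset: what is moved stays moved. The work goes in short steps, Python scripts to look and compute and a tool call to move; the robot and the scene stay as the last step left them, time stands still between calls to the robot, and variables do not carry over. Pictures are saved under pics/ and viewed, at most 10 in all, crops included, and the job is handed in when it is done.

Besides the shell and the picture viewer there is one more tool, called after "Request:" as name(argument=value, ...), one argument or row to a line, values as JSON. move_arm: Moves the arm, as the interface text tells. Its arguments: {"type":"object","properties":{"steps":{"type":"array"}},"required":["steps"]}

```bash
mkdir -p pics; cat > h.py <<'E'
import numpy as np, cv2
from cell import telemetry, eyes, ctrl, finder
from scipy.spatial.transform import Rotation as R
def cal(n):
    c=eyes.calibration(n); a=np.array(c["attitude"],float)
    M=a if a.shape==(3,3) else (R.from_euler('xyz',a).as_matrix() if a.size==3 else R.from_quat(a).as_matrix())
    return c,M,np.array(c["position"],float)
def w(n,p):
    c,M,t=cal(n); return M@np.array(p,float)+t
def cloud(n,d):
    c,M,t=cal(n); v,u=np.mgrid[:480,:640]
    P=np.dstack([(u-c["cx"])/c["fx"]*d,(v-c["cy"])/c["fy"]*d,d]); return P@M.T+t
def pix(n,p):
    c,M,t=cal(n); q=M.T@(np.array(p)-t); return q[0]/q[2]*c["fx"]+c["cx"],q[1]/q[2]*c["fy"]+c["cy"]
E
python3 - <<'E'
from h import *
for n in("side","top"):
    im,d=eyes.get_image(n); cv2.imwrite(f"pics/{n}1.png",im); np.save(n+"d.npy",d)
    print(n,eyes.calibration(n))
    for k in("gauge","silver_ingot","copper_ingot","brass_ingot","board"):
        print(k,[(np.round(w(n,r["location"])).tolist(),round(r["confidence"],2)) for r in finder.pinpoint(n,k)[:5]])
    for k in("head_front","anvil_top","foot_axis","lever_knob","lever_pivot"):
        print(k,[(np.round(w(n,r["location"])).tolist(),round(r["confidence"],2)) for r in finder.pinpoint(n,k)[:4]])
print(telemetry.read_state())
E
```

```text
side {'fx': 506.5116572241241, 'fy': 506.5116572241241, 'cx': 313.56506143190273, 'cy': 242.72897958838612, 'position': array([213.76514195, 754.21746978, 861.72549111]), 'attitude': array([-2.27282155,  0.0063087 , -2.76253852])}
gauge [([609.0, -141.0, -0.0], 0.68), ([358.0, -100.0, -1.0], 0.65)]
silver_ingot [([537.0, 225.0, 29.0], 0.88), ([584.0, 48.0, -2.0], 0.71)]
copper_ingot [([456.0, 236.0, 28.0], 0.68), ([488.0, -455.0, 4.0], 0.48)]
brass_ingot [([621.0, 214.0, 30.0], 0.77)]
board [([535.0, 231.0, -2.0], 0.64)]
head_front [([619.0, 217.0, 31.0], 0.67), ([358.0, -79.0, 96.0], 0.57), ([605.0, -120.0, 98.0], 0.56)]
anvil_top [([357.0, -96.0, 47.0], 0.97), ([608.0, -145.0, 51.0], 0.94)]
foot_axis [([352.0, -99.0, 79.0], 0.84)]
lever_knob [([544.0, -75.0, 103.0], 0.74), ([300.0, -38.0, 177.0], 0.61), ([779.0, 183.0, 2.0], 0.21)]
lever_pivot [([548.0, -148.0, 130.0], 0.83), ([294.0, -93.0, 131.0], 0.82)]
top {'fx': 584.9685195046204, 'fy': 584.9685195046204, 'cx': 318.0880205726143, 'cy': 239.9369865623602, 'position': array([ 303.206866  ,  -32.93554758, 1643.78974056]), 'attitu
[... 753 characters left out ...]
, 2.0], 0.35)]
{'clock': 1.1, 'qpos': array([ 1.25921521,  0.62841433,  0.03846567,  1.51738818, -0.02698941,
        0.99627357, -0.02001451]), 'qd': array([ 0.00066746,  0.00045841, -0.00109824, -0.00060176,  0.00042342,
       -0.00265448, -0.00031968]), 'tau': array([ 5.56068403e-05, -5.63296688e+01,  1.22536294e+00, -1.93782592e+01,
        1.08462333e-02,  1.63732031e-03,  3.86891244e-06]), 'eef_pos': array([ 158.20554445, -630.48239866,  204.40729178]), 'tool_rot': array([ 3.14155968e+00, -4.77863845e-05,  2.45775391e-01]), 'force': array([-1.11501389, -0.73667366, -0.93821203]), 'torque': array([ 0.00401   , -0.03987029,  0.02957884]), 'gripper_force': 0.0, 'width': 84.8829892666349}
```

View pics/side1.png

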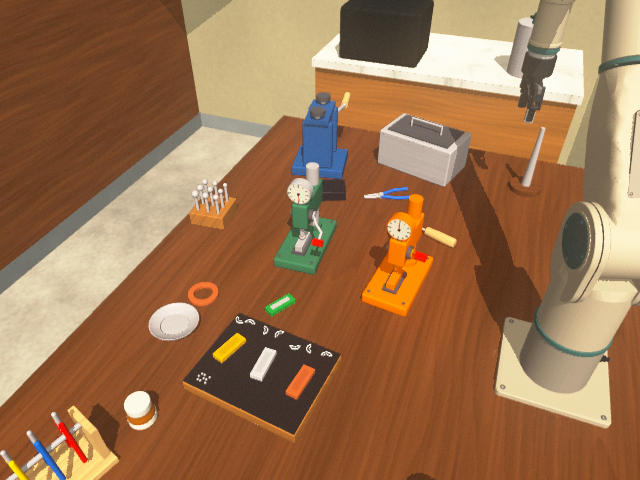

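View pics/top1.png

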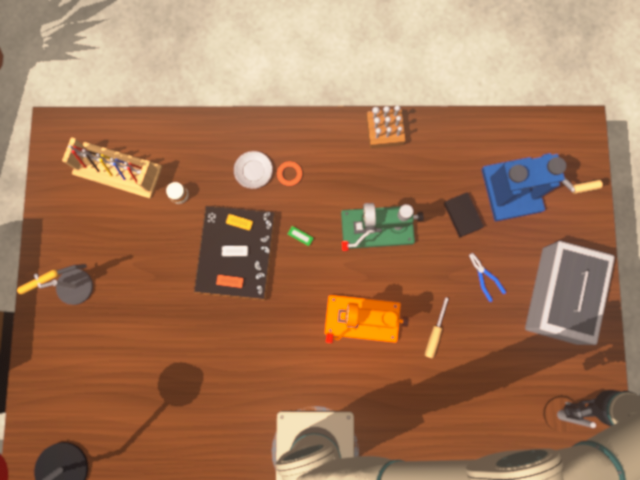

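The green gauge's open front is to +y (side pixel ~(305,245)) with its lever partly down, red grip at (317,243). The silver bar is the middle one on the board, side (263,364). The orange gauge and the small green bar are decoys.

```bash
python3 - <<'E'
from h import *
for n in("side","top"):
    im=cv2.imread(f"pics/{n}1.png"); d=np.load(n+"d.npy"); P=cloud(n,d); hsv=cv2.cvtColor(im,cv2.COLOR_BGR2HSV)
    def rect(m,name):
        m=cv2.morphologyEx(m.astype(np.uint8),cv2.MORPH_OPEN,np.ones((2,2)))>0
        q=P[m]; print(n,name,len(q),"med",np.median(q,0).round(1),cv2.minAreaRect(q[:,:2].astype(np.float32)))
    box=lambda x0,x1,y0,y1,z0,z1:(P[...,0]>x0)&(P[...,0]<x1)&(P[...,1]>y0)&(P[...,1]<y1)&(P[...,2]>z0)&(P[...,2]<z1)
    g=(hsv[...,0]>60)&(hsv[...,0]<95)&(hsv[...,1]>80)
    rect(g&box(500,720,-320,-20,18,38),"base")
    rect((hsv[...,1]<60)&(hsv[...,2]>140)&box(495,580,180,275,33,55),"silver")
    r=((hsv[...,0]<8)|(hsv[...,0]>172))&(hsv[...,1]>150)
    rect(r&box(500,600,-120,-20,60,200),"knob")
    rect(box(540,680,-280,-100,150,240)&g,"head")
    for k in ("lever_knob","lever_pivot","anvil_top","gauge","silver_ingot"):
        print(k,[np.round(w(n,x["location"])).tolist() for x in finder.pinpoint(n,k)][:3])
    if n=="side":
        c=cv2.resize(im[180:390,220:360],None,fx=4,fy=4)[:,:] ; c=cv2.resize(im[150:290,240:380],(600,600),interpolation=2); cv2.imwrite("pics/c1.png",c)
E
```

```text
side base 1029 med [ 586.  -111.7   26.3] ((458.3446350097656, 264.3326721191406), (147.7459259033203, 1085.0789794921875), 18.777294158935547)
side silver 435 med [532.3 230.3  40.4] ((394.65863037109375, 481.000244140625), (52.18742370605469, 653.2662963867188), 28.94051742553711)
side knob 78 med [541.  -72.8 109.4] ((553.2971801757812, -115.53231811523438), (23.0357608795166, 103.83235931396484), 20.37456512451172)
side head 173 med [ 594.1 -130.6  155.9] ((442.3671569824219, 249.06118774414062), (68.22730255126953, 1106.8475341796875), 20.821208953857422)
lever_knob [[544.0, -75.0, 103.0], [300.0, -38.0, 177.0], [779.0, 183.0, 2.0]]
lever_pivot [[548.0, -148.0, 130.0], [294.0, -93.0, 131.0]]
anvil_top [[357.0, -96.0, 47.0], [608.0, -145.0, 51.0]]
gauge [[609.0, -141.0, -0.0], [358.0, -100.0, -1.0]]
silver_ingot [[537.0, 225.0, 29.0], [584.0, 48.0, -2.0]]
top base 863 med [ 582.8 -178.1   28. ] ((466.099853515625, -156.6405029296875), (199.32015991210938, 357.239013671875), 81.94524383544922)
top silver 241 med [534.8 218.7  41.5] ((441.54962158203125, 97.30397033691406), (375.5816955566406, 57.81523895263672), 52.023033142089844)
top knob 54 med [542.2 -82.9 114.8] ((540.3636474609375, -85.02289581298828), (20.349796295166016, 19.680253982543945), 88.99510192871094)
top head 174 med [ 603.2 -200.2  164.4] ((610.4774169921875, -214.65933227539062), (34.149959564208984, 72.23636627197266), 3.9934284687042236)
lever_knob [[304.0, -40.0, 178.0]]
lever_pivot [[295.0, -92.0, 132.0], [546.0, -145.0, 133.0], [491.0, -462.0, 2.0]]
anvil_top [[611.0, -144.0, 47.0], [355.0, -97.0, 50.0]]
gauge [[357.0, -101.0, 3.0], [608.0, -144.0, 4.0]]
silver_ingot [[582.0, 43.0, -1.0], [775.0, 178.0, 1.0], [538.0, 224.0, 37.0]]
```

View pics/c1.png

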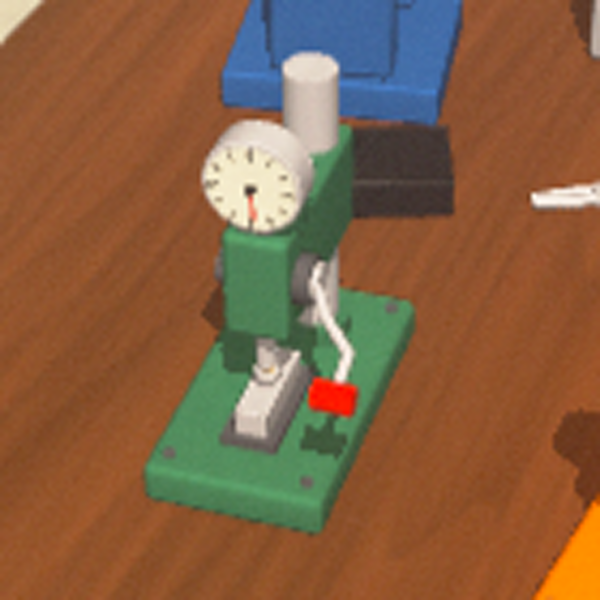

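The crop shows the green gauge: lever down with red grip at crop (333,397), foot low over the anvil bar, nothing blocking the front.

```bash
python3 - <<'E'
from h import *
for n in("side","top"):
    im=cv2.imread(f"pics/{n}1.png"); d=np.load(n+"d.npy"); P=cloud(n,d); hsv=cv2.cvtColor(im,cv2.COLOR_BGR2HSV)
    def rect(m,name):
        k,l,s,_=cv2.connectedComponentsWithStats(m.astype(np.uint8)); m=l==1+np.argmax(s[1:,4])
        q=P[m]; r=cv2.minAreaRect(q[:,:2].astype(np.float32)); print(n,name,len(q),"med",np.median(q,0).round(1),"mean",q.mean(0).round(1),np.round(r[0],1),np.round(r[1],1),round(r[2],1))
    box=lambda x0,x1,y0,y1,z0,z1:(P[...,0]>x0)&(P[...,0]<x1)&(P[...,1]>y0)&(P[...,1]<y1)&(P[...,2]>z0)&(P[...,2]<z1)
    g=(hsv[...,0]>55)&(hsv[...,0]<95)&(hsv[...,1]>80)
    rect(g&box(500,720,-320,-20,23,33),"base")
    rect((hsv[...,1]<60)&(hsv[...,2]>140)&box(495,580,180,275,37,47),"silver")
    rect((hsv[...,2]<60)&box(400,680,80,375,22,38),"boardtop")
    r=((hsv[...,0]<8)|(hsv[...,0]>172))&(hsv[...,1]>150)
    rect(r&box(500,600,-120,-20,60,200),"knob")
E
```

```text
side base 981 med [ 591.6 -121.4   26.7] mean [ 602.  -138.4   26.7] [ 608.2 -168.6] [108.6 201.5] 4.3
side silver 405 med [535.8 228.6  40.8] mean [536.  228.4  40.8] [536.4 227.2] [26.8 72.3] 0.4
side boardtop 1 med [510.9 154.3  28.8] mean [510.9 154.3  28.8] [510.9 154.3] [0. 0.] 0.0
side knob 78 med [540.4 -72.2 111.8] mean [540.1 -73.3 111. ] [540.8 -74.3] [14.6 24.1] 89.6
top base 412 med [ 578.1 -214.9   28.1] mean [ 578.5 -216.5   28.2] [ 579.4 -205.7] [ 45.9 132.1] 7.9
top silver 185 med [538.3 224.9  42.3] mean [537.7 223.2  42.2] [537.4 221.9] [26.1 67.1] 0.2Traceback (most recent call last):
  File "<stdin>", line 11, in <module>
  File "<stdin>", line 5, in rect
    return _wrapfunc(a, 'argmax', axis=axis, out=out, **kwds)
    return bound(*args, **kwds)
ValueError: attempt to get argmax of an empty sequence
```

Request:
move_arm(
  steps=[
    [0,0,8,0.01,0.016,0.03,0.05],
    [0,0,8,0.026,0.042,0.02,0.05],
    [0,0,8,0.026,0.042,0.02,0.05],
    [0,0,8,0.026,0.042,0.02,0.05],
    [0,0,8,0.026,0.042,0.01,0.05],
  ],
)

```text
clock: 2.1
eef_pos: [268.2, -453.9, 302.4]
tool_rot: [3.139, 0.001, 0.949]
force: [1.0, -0.0, 0.3]
width: 49.7
gripper_force: 0.0
```

Request:
move_arm(
  steps=[
    [0,0,8,0.026,0.042,0,0.05],
    [0,0,8,0.026,0.042,0,0.05],
    [0,0,8,0.026,0.042,0,0.05],
    [0,0,8,0.026,0.042,0,0.05],
    [0,0,8,0.026,0.042,0,0.05],
  ],
)

```text
clock: 2.6
eef_pos: [397.9, -242.9, 301.1]
tool_rot: [3.141, 0.001, 1.647]
force: [0.5, 0.3, -0.2]
width: 50.0
gripper_force: 0.0
```

```bash
python3 - <<'E'
from h import *
s=telemetry.read_state(); print(s["eef_pos"],s["tool_rot"],s["qpos"].round(2),s["force"],s["width"])
E
```

```text
[ 397.93973204 -242.94667675  301.07414466] [3.14083206e+00 9.67013042e-04 1.64742477e+00] [ 0.82  0.27 -0.43  1.86  0.13  1.03  0.42] [ 0.46184527  0.25709668 -0.20213366] 49.98339509652646
```

Request:
move_arm(
  steps=[
    [-8,-0.6,0,0.025,0.043,0,0.05],
    [-8,-0.6,0,0.025,0.043,0,0.05],
    [-8,-0.6,0,0.025,0.043,0,0.05],
    [-8,-0.6,0,0.025,0.043,0,0.05],
    [-8,-0.6,0,0.025,0.043,0,0.05],
  ],
)

```text
clock: 3.1
eef_pos: [492.5, -80.1, 299.3]
tool_rot: [-3.118, 0.546, 1.638]
force: [1.7, -2.4, -0.3]
width: 50.1
gripper_force: 0.0
```

Request:
move_arm(
  steps=[
    [0,0,0,0.015,0.005,-0.04,0.05],
    [0,0,0,0,0,-0.04,0.05],
    [0,0,0,0,0,-0.04,0.05],
  ],
)

```text
clock: 3.4
eef_pos: [507.3, -72.6, 176.0]
tool_rot: [-3.113, 0.539, 1.647]
force: [0.5, -0.6, -0.3]
width: 49.7
gripper_force: 0.0
```

```bash
python3 - <<'E'
from h import *
s=telemetry.read_state(); print(s["eef_pos"],s["tool_rot"],R.from_euler('xyz',s["tool_rot"]).as_matrix().round(3),s["qpos"].round(2),s["force"],s["width"])
im,d=eyes.get_image("side"); cv2.imwrite("pics/c2.png",cv2.resize(im[130:290,230:390],(600,600),interpolation=2))
for k in("lever_knob","lever_pivot"): print(k,[(np.round(w("side",r["location"])).tolist(),round(r["confidence"],2)) for r in finder.pinpoint("side",k)[:3]])
E
```

```text
[507.27082445 -72.58730265 175.98546367] [-3.11293619  0.53855753  1.64733363] [[-0.066  0.998  0.011]
 [ 0.856  0.062 -0.513]
 [-0.513 -0.025 -0.858]] [-0.03  0.58 -0.38  1.96  0.85  1.05 -0.9 ] [ 0.51836274 -0.59971436 -0.27011163] 49.72319629678068
lever_knob [([537.0, 231.0, 0.0], 0.74), ([300.0, -36.0, 178.0], 0.62), ([542.0, -79.0, 104.0], 0.48)]
lever_pivot [([296.0, -94.0, 127.0], 0.84), ([549.0, -151.0, 128.0], 0.63), ([606.0, -142.0, 70.0], 0.53)]
```

View pics/c2.png

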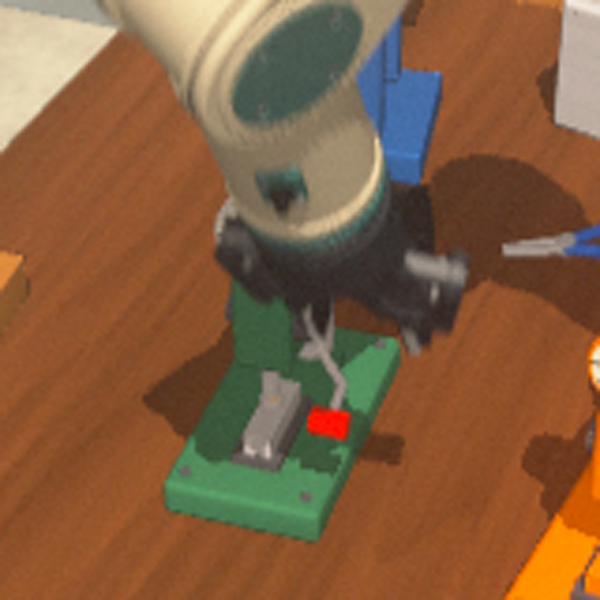

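The view shows the hand above the lever with nothing touched, red grip at crop (328,422). The lean is still only 31°, so I correct that and back off to the front.

Request:
move_arm(
  steps=[
    [-3,-0.5,0.3,0.005,0.02,0,0.05],
    [-3,-0.5,0.3,0.013,0.02,0,0.05],
    [-3,-0.5,0,0.013,0.01,-0.005,0.05],
    [0,0,0,0,0,0,0.05],
  ],
)

```text
clock: 3.95
eef_pos: [539.9, -20.0, 173.2]
tool_rot: [-3.133, 0.694, 1.647]
force: [-1.1, -0.1, 0.6]
width: 50.6
gripper_force: 0.0
```

```bash
cat >> h.py <<'E'
def st():
    s=telemetry.read_state(); M=R.from_euler('xyz',s["tool_rot"]).as_matrix()
    print(round(s["clock"],1),s["eef_pos"].round(1),"z",M[:,2].round(3),"y",M[:,1].round(3),"q",s["qpos"].round(2),"F",s["force"].round(1),s["width"]); return s,M
yaw=np.deg2rad(4.3); G=np.array([608.,-142,0]); gy=np.array([np.cos(yaw),np.sin(yaw),0]); gx=np.array([np.sin(yaw),-np.cos(yaw),0]); gz=np.array([0,0,1.])
t40=np.deg2rad(40); D=np.sin(t40)*gx-np.cos(t40)*gz
def turn(M,yd=gy,zd=D):
    T=np.column_stack([np.cross(yd,zd),yd,zd]); return np.rad2deg(R.from_matrix(T@M.T).as_rotvec())
E
python3 - <<'E'
from h import *
s,M=st(); print("turn",turn(M).round(2)); K=np.array([542,-79.5,104]); print("to grasp",(K+12*D-s["eef_pos"]).round(1),"D",D.round(3))
E
```

```text
4.0 [539.9 -20.  173.2] z [ 0.041 -0.639 -0.768] y [ 0.997  0.071 -0.006] q [-0.23  0.69 -0.35  1.85  0.9   1.22 -1.04] F [-1.1 -0.1  0.6] 50.55414947503257
turn [-0.18 -0.37  0.23]
to grasp [  2.7 -67.1 -78.4] D [ 0.048 -0.641 -0.766]
```

Request:
move_arm(
  steps=[
    [0,0,0,0.001,-0.022,-0.025,0.05],
    [0,0,0,0.001,-0.022,-0.025,0.05],
    [0,0,0,0.001,-0.015,-0.018,0.05],
    [0,0,0,0,-0.008,-0.01,0.05],
    [0,0,0,0,0,0,0.05],
  ],
)

```text
clock: 4.45
eef_pos: [540.2, -93.5, 95.3]
tool_rot: [-3.129, 0.699, 1.642]
force: [0.7, 0.1, 0.3]
width: 50.2
gripper_force: 0.0
```

```bash
python3 - <<'E'
from h import *
s,M=st()
im,d=eyes.get_image("side"); cv2.imwrite("pics/c3.png",cv2.resize(im[170:270,260:360],(600,600),interpolation=2))
E
```

```text
4.5 [540.2 -93.5  95.3] z [ 0.034 -0.642 -0.766] y [ 0.998  0.063 -0.009] q [-0.15  0.79 -0.28  1.94  1.05  1.05 -1.15] F [0.7 0.1 0.3] 50.21927153733775
```

View pics/c3.png

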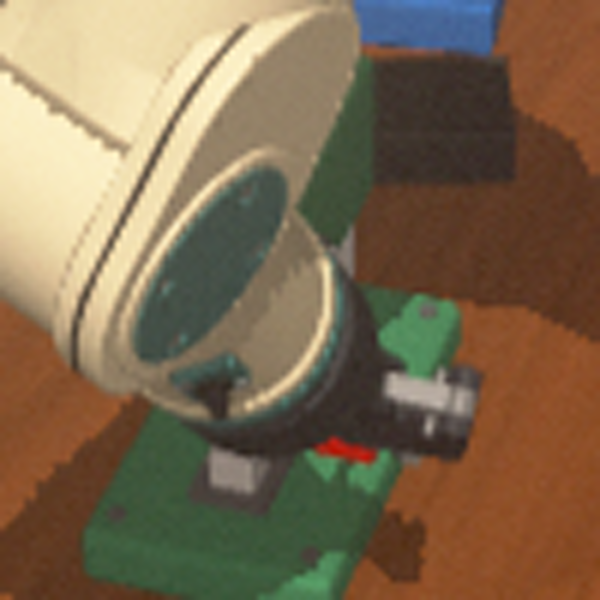

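The wrist hides most of it, but the red grip shows between the fingers at crop (348,448). A small correction, then pinch.

Request:
move_arm(
  steps=[
    [0,0,0,0.001,0.004,-0.003,0.05],
    [0,0,0,0,0,0,0.0],
    [0,0,0,0,0,0,0.0],
    [0,0,0,0,0,0,0.0],
    [0,0,0,0,0,0,0.0],
  ],
)

```text
clock: 5.0
eef_pos: [541.6, -87.2, 91.6]
tool_rot: [-3.129, 0.698, 1.646]
force: [-0.7, -0.4, 0.6]
width: 0.0
gripper_force: 0.0
```

```bash
python3 - <<'E'
from h import *
s,M=st()
piv=G-62*gy+130*gz; K=s["eef_pos"]-14*D; r=K-piv; print("knob est in gauge",r@gx,r@gy,r@gz)
f=lambda a:piv+72*(-np.cos(.7-a)*gx+np.sin(.7-a)*gz)
a0=1.08
for a in np.arange(1.08,-.01,-.09): print(round(a,2),(f(a)-f(a0)).round(1))
E
```

```text
5.0 [541.6 -87.2  91.6] z [ 0.036 -0.642 -0.766] y [ 0.998  0.067 -0.009] q [-0.16  0.8  -0.28  1.94  1.05  1.05 -1.15] F [-0.7 -0.4  0.6] 0.007766305112449508
knob est in gauge -68.67370943543564 -0.11138114773108082 -27.63101832024823
1.08 [0. 0. 0.]
0.99 [-0.2  2.1  6.1]
0.9 [-0.3  3.7 12.4]
0.81 [-0.4  4.7 18.8]
0.72 [-0.4  5.1 25.3]
0.63 [-0.4  4.9 31.7]
0.54 [-0.3  4.2 38.2]
0.45 [-0.2  2.9 44.5]
0.36 [-0.1  1.  50.7]
0.27 [ 0.1 -1.4 56.7]
0.18 [ 0.3 -4.4 62.5]
0.09 [ 0.6 -7.8 68. ]
0.0 [  0.9 -11.8  73.1]
```

Closed on nothing. Reopen, back off along the tool axis and look.

Request:
move_arm(
  steps=[
    [0,0,0,0,0,0,0.05],
    [0,0,0,0,0,0,0.05],
    [0,0,0,0,0,0,0.05],
    [0,0,0,-0.002,0.03,0.035,0.05],
    [0,0,0,-0.002,0.03,0.035,0.05],
  ],
)

```text
clock: 5.5
eef_pos: [536.4, -28.0, 161.7]
tool_rot: [-3.125, 0.699, 1.646]
force: [1.9, 0.3, -0.0]
width: 49.9
gripper_force: 0.0
```

```bash
python3 - <<'E'
from h import *
s,M=st()
for n in ("side","top"):
    im,d=eyes.get_image(n); P=cloud(n,d); hsv=cv2.cvtColor(im,cv2.COLOR_BGR2HSV)
    r=((hsv[...,0]<8)|(hsv[...,0]>172))&(hsv[...,1]>150)&(abs(P[...,0]-545)<60)&(abs(P[...,1]+80)<60)&(P[...,2]>50)
    q=P[r]; print(n,r.sum(),q.mean(0).round(1) if len(q) else None,np.round([q.min(0),q.max(0)],1) if len(q) else None)
    for k in("lever_knob","lever_pivot"): print(k,[(np.round(w(n,r["location"])).tolist(),round(r["confidence"],2)) for r in finder.pinpoint(n,k)[:3]])
    print("tcp pix",n,pix(n,s["eef_pos"]),"knob pix",pix(n,[542,-79.5,104]))
    if n=="side": cv2.imwrite("pics/c4.png",cv2.resize(im[170:290,250:370],(600,600),interpolation=2))
E
```

```text
5.5 [536.4 -28.  161.7] z [ 0.032 -0.643 -0.765] y [ 0.998  0.065 -0.013] q [-0.22  0.71 -0.33  1.86  0.91  1.2  -1.06] F [ 1.9  0.3 -0. ] 49.89726055903008
side 53 [540.2 -71.7 109.1] [[528.5 -80.6  99.7]
 [552.8 -66.4 116.5]]
lever_knob [([329.0, -333.0, -0.0], 0.6), ([541.0, -75.0, 109.0], 0.57)]
lever_pivot [([545.0, -152.0, 126.0], 0.74), ([296.0, -95.0, 128.0], 0.56), ([646.0, -417.0, 0.0], 0.51)]
tcp pix side (np.float64(310.87023371699576), np.float64(237.29186519967425)) knob pix (np.float64(317.17173802382666), np.float64(242.69369699498918))
top 57 [541.8 -79.9 113.7] [[530.6 -88.3 100.1]
 [553.7 -72.4 120.7]]
lever_knob [([543.0, -79.0, 110.0], 0.57), ([302.0, -38.0, 181.0], 0.41)]
lever_pivot [([297.0, -98.0, 131.0], 0.92), ([547.0, -147.0, 133.0], 0.91)]
tcp pix top (np.float64(325.14290317851743), np.float64(244.33841606981295)) knob pix (np.float64(344.5645142660805), np.float64(245.67676909968975))
```

View pics/c4.png

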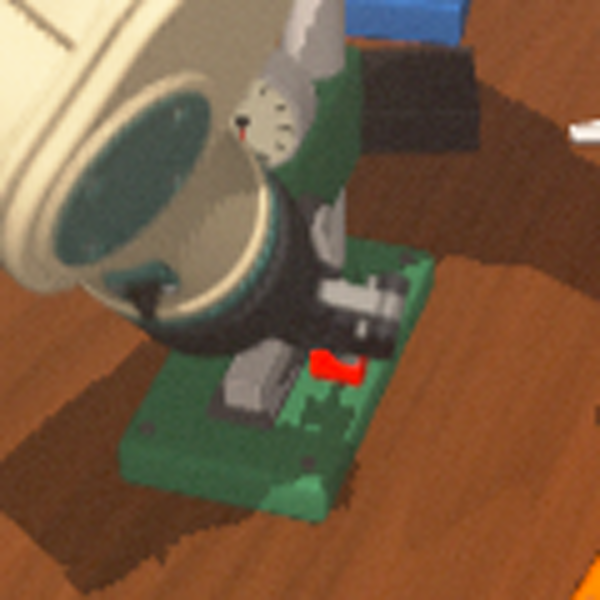

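The red grip is still in place at crop (337,367), unmoved. I check where the fingers really are by projecting the tool frame into both views.

```bash
python3 - <<'E'
from h import *
s,M=st(); T=s["eef_pos"]
out=[]
for n,(x0,y0) in (("side",(240,160)),("top",(270,190))):
    im,d=eyes.get_image(n); c=cv2.resize(im[y0:y0+120,x0:x0+120],None,fx=5,fy=5,interpolation=2)[:, :]
    c=cv2.resize(im[y0:y0+100,x0:x0+100],(400,400),interpolation=2) if 0 else cv2.resize(im[y0:y0+120,x0:x0+120],(400,400),interpolation=2)
    def dot(p,col):
        u,v=pix(n,p); cv2.circle(c,(int((u-x0)*400/120),int((v-y0)*400/120)),3,col,-1)
    dot(T,(255,0,255)); dot(T-19*M[:,2],(255,255,0)); dot(T-73*M[:,2],(255,255,255))
    for sg in(-1,1): dot(T+sg*25*M[:,1],(0,255,255)); dot(T+sg*57*M[:,1]-60*M[:,2],(255,0,0))
    dot([542,-79.5,105],(0,255,0)); out.append(c)
    P=cloud(n,d)
    B=(P-T)@M; b=(abs(B[...,0])<30)&(abs(B[...,1])<70)&(B[...,2]>-70)&(B[...,2]<40)&(P[...,2]>125); q=B[b]; print(n,len(q),np.percentile(q,[0,5,50,95,100],axis=0).round(1).tolist())
cv2.imwrite("pics/c5.png",np.hstack(out))
E
```

```text
5.8 [536.9 -28.8 161. ] z [ 0.034 -0.643 -0.765] y [ 0.998  0.066 -0.011] q [-0.22  0.71 -0.33  1.86  0.91  1.2  -1.06] F [ 0.1  0.2 -0.4] 50.05272762733268
side 15 [[8.1, -37.1, -60.0], [8.3, -36.9, -58.6], [11.7, -31.2, -46.2], [12.7, -26.7, -33.3], [13.0, -26.4, -29.6]]
top 128 [[-15.5, -39.0, -69.9], [-14.0, -37.3, -67.4], [-9.3, 25.6, -51.7], [2.6, 36.9, -33.5], [9.0, 46.3, -28.3]]
```

View pics/c5.png

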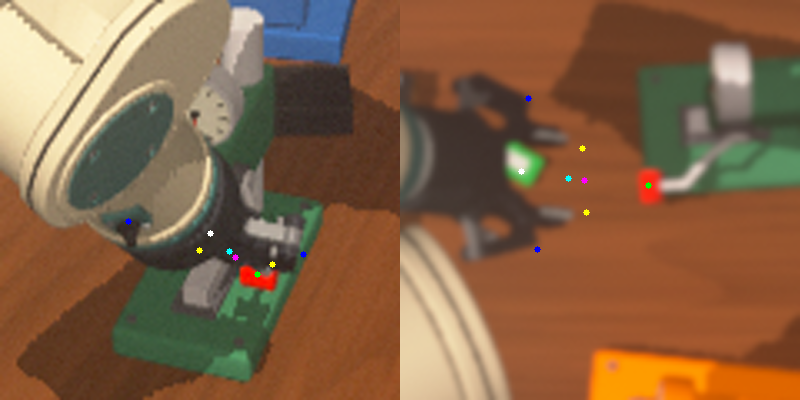

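The top view shows the finger tips about 15–20 mm behind the projected TCP at this opening, so the first pinch was too shallow. Go about 16 mm deeper.

Request:
move_arm(
  steps=[
    [0,0,0,0.003,-0.022,-0.025,0.05],
    [0,0,0,0.002,-0.022,-0.025,0.05],
    [0,0,0,0.001,-0.014,-0.017,0.05],
    [0,0,0,0,-0.006,-0.008,0.05],
    [0,0,0,0,0,0,0.05],
  ],
)

```text
clock: 6.4
eef_pos: [542.2, -93.0, 85.3]
tool_rot: [-3.125, 0.699, 1.646]
force: [-0.6, -0.4, 1.0]
width: 49.9
gripper_force: 0.0
```

Request:
move_arm(
  steps=[
    [0,0,0,0,0,0,0.0],
    [0,0,0,0,0,0,0.0],
    [0,0,0,0,0,0,0.0],
  ],
)

```text
clock: 6.7
eef_pos: [542.3, -90.1, 86.8]
tool_rot: [-3.128, 0.697, 1.646]
force: [-5.2, 2.5, 1.5]
width: 20.7
gripper_force: 58.6
```

Request:
move_arm(
  steps=[
    [0,0,0,0,0,0,0.0],
    [0,0,0,0,0,0,0.0],
  ],
)

```text
clock: 6.9
eef_pos: [542.3, -90.1, 86.8]
tool_rot: [-3.128, 0.697, 1.647]
force: [-4.4, 2.2, 2.6]
width: 20.6
gripper_force: 58.7
```

```bash
python3 - <<'E'
from h import *
s,M=st()
for n in("top",):
    im,d=eyes.get_image(n); P=cloud(n,d); hsv=cv2.cvtColor(im,cv2.COLOR_BGR2HSV)
    r=((hsv[...,0]<8)|(hsv[...,0]>172))&(hsv[...,1]>150)&(abs(P[...,0]-545)<60)&(abs(P[...,1]+80)<60)&(P[...,2]>50)
    q=P[r]; print(n,r.sum(),q.mean(0).round(1) if len(q) else None)
    x0,y0=290,190; cv2.imwrite("pics/c6.png",cv2.resize(im[y0:y0+80,x0:x0+80],(560,560),interpolation=2))
E
```

```text
6.9 [542.3 -90.1  86.8] z [ 0.035 -0.641 -0.767] y [ 0.998  0.067 -0.011] q [-0.15  0.81 -0.27  1.94  1.06  1.04 -1.16] F [-4.4  2.2  2.6] 20.600207179160662
top 49 [542.2 -80.4 114.8]
```

View pics/c6.png

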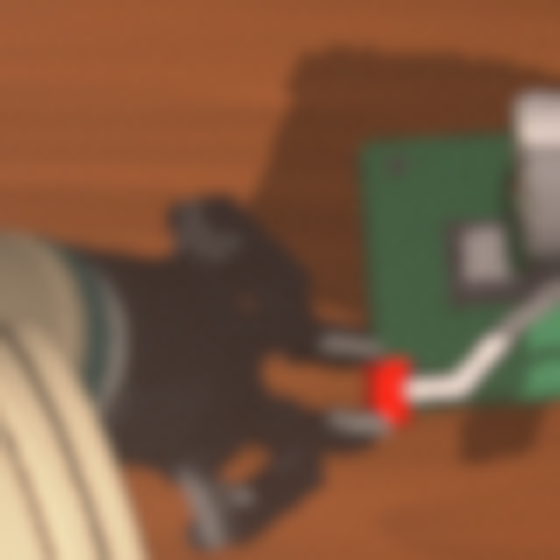

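The fingers only pinch the front edge of the red grip (crop (388,390)), so I reopen, go 12 mm deeper and pinch again.

Request:
move_arm(
  steps=[
    [0,0,0,0,0,0,0.04],
    [0,0,0,0,0,0,0.04],
    [0,0,0,0,-0.004,-0.005,0.04],
    [0,0,0,0,-0.004,-0.005,0.04],
    [0,0,0,0,0,0,0.04],
  ],
)

```text
clock: 7.45
eef_pos: [543.0, -100.6, 75.9]
tool_rot: [-3.128, 0.699, 1.645]
force: [-0.0, 0.5, 0.4]
width: 40.3
gripper_force: 0.0
```

Request:
move_arm(
  steps=[
    [0,0,0,0,0,0,0.0],
    [0,0,0,0,0,0,0.0],
    [0,0,0,0,0,0,0.0],
    [0,0,0,0,0,0,0.0],
  ],
)

```text
clock: 7.85
eef_pos: [542.7, -99.6, 76.3]
tool_rot: [-3.128, 0.698, 1.646]
force: [-3.7, -0.1, -1.3]
width: 22.3
gripper_force: 59.9
```

Request:
move_arm(
  steps=[
    [0,0,0,-0.0002,0.0021,0.0061,0.0],
    [0,0,0,-0.0001,0.0016,0.0063,0.0],
    [0,0,0,-0.0001,0.001,0.0064,0.0],
    [0,0,0,0,0.0004,0.0065,0.0],
    [0,0,0,0,-0.0002,0.0064,0.0],
  ],
)

```text
clock: 8.35
eef_pos: [542.5, -96.3, 109.3]
tool_rot: [-3.128, 0.701, 1.644]
force: [-1.3, -7.8, -4.9]
width: 22.2
gripper_force: 59.1
```

Request:
move_arm(
  steps=[
    [0,0,0,0,-0.0007,0.0065,0.0],
    [0,0,0,0.0001,-0.0013,0.0063,0.0],
    [0,0,0,0.0001,-0.0019,0.0062,0.0],
    [0,0,0,0.0002,-0.0024,0.006,0.0],
    [0,0,0,0.0002,-0.003,0.0058,0.0],
  ],
)

```text
clock: 8.85
eef_pos: [543.3, -107.7, 139.6]
tool_rot: [-3.128, 0.702, 1.644]
force: [2.9, -14.2, -15.5]
width: 22.1
gripper_force: 59.6
```

Request:
move_arm(
  steps=[
    [0,0,0,0.0002,-0.0017,0.003,0.0],
    [0,0,0,0.0002,-0.0017,0.003,0.0],
    [0,0,0,0,0,0,0.0],
  ],
)

```text
clock: 9.15
eef_pos: [543.6, -112.0, 145.4]
tool_rot: [-3.128, 0.703, 1.643]
force: [2.7, -13.7, -13.2]
width: 22.4
gripper_force: 60.2
```

Request:
move_arm(
  steps=[
    [0,0,0,0,-0.002,-0.001,0.0],
    [0,0,0,0,-0.0005,0,0.0],
    [0,0,0,0,-0.0012,0.0016,0.0],
    [0,0,0,0,-0.0012,0.0016,0.0],
    [0,0,0,0,0,0,0.0],
  ],
)

```text
clock: 9.65
eef_pos: [543.6, -112.7, 146.1]
tool_rot: [-3.128, 0.696, 1.646]
force: [0.6, -8.1, -13.7]
width: 22.7
gripper_force: 60.7
```

Request:
move_arm(
  steps=[
    [0,0,0,0,-0.002,0.001,0.0],
    [0,0,0,0,-0.002,0.001,0.0],
    [0,0,0,0,0,0,0.0],
  ],
)

```text
clock: 9.95
eef_pos: [543.7, -113.1, 146.6]
tool_rot: [-3.128, 0.691, 1.649]
force: [0.0, 0.4, -23.5]
width: 22.2
gripper_force: 60.5
```

```bash
python3 - <<'E'
from h import *
s,M=st()
for n in("side","top"):
    im,d=eyes.get_image(n); P=cloud(n,d); hsv=cv2.cvtColor(im,cv2.COLOR_BGR2HSV)
    r=((hsv[...,0]<8)|(hsv[...,0]>172))&(hsv[...,1]>150)&(abs(P[...,0]-545)<60)&(abs(P[...,1]+80)<60)&(P[...,2]>50)
    q=P[r]; print(n,r.sum(),q.mean(0).round(1) if len(q) else None)
E
```

```text
9.9 [ 543.7 -113.1  146.6] z [ 0.036 -0.636 -0.771] y [ 0.998  0.069 -0.011] q [-0.1   0.7  -0.29  1.93  1.01  1.08 -1.02] F [  0.    0.4 -23.5] 22.247240403299028
side 0 None
top 48 [543.4 -93.9 185. ]
```

At the stop (about 20 N tangential, no motion). Ease off, release and retreat.

Request:
move_arm(
  steps=[
    [0,0,0,0,0.001,-0.002,0.0],
    [0,0,0,0,0,0,0.04],
    [0,0,0,0,0,0,0.04],
    [0,0,0,0,0,0,0.04],
    [0,0,0,-0.001,0.013,0.015,0.04],
  ],
)

```text
clock: 10.55
eef_pos: [542.5, -105.5, 163.5]
tool_rot: [-3.128, 0.703, 1.642]
force: [0.4, 0.2, -0.2]
width: 39.9
gripper_force: 0.0
```

Request:
move_arm(
  steps=[
    [0,0,0,-0.001,0.03,0.035,0.04],
    [0,0,-1,0,0.04,0.015,0.04],
    [0,0,-1,0,0.045,0,0.04],
    [0,0,-1,0,0.045,0,0.04],
    [0,0,-1,0,0.045,0,0.04],
  ],
)

```text
clock: 11.05
eef_pos: [542.8, 103.5, 214.5]
tool_rot: [-3.134, 0.7, 1.571]
force: [1.7, 0.1, 0.2]
width: 39.8
gripper_force: 0.0
```

```bash
python3 - <<'E'
from h import *
s,M=st(); yb=np.deg2rad(0.3)
print(turn(M,np.array([np.cos(yb),np.sin(yb),0]),np.array([np.sin(yb)*np.sin(t40),-np.cos(yb)*np.sin(t40),-np.cos(t40)])).round(2), (np.array([537,274,86])-s["eef_pos"]).round(1))
im,d=eyes.get_image("side"); P=cloud("side",d); cv2.imwrite("pics/x.png",im); hsv=cv2.cvtColor(im,cv2.COLOR_BGR2HSV)
r=((hsv[...,0]<8)|(hsv[...,0]>172))&(hsv[...,1]>150)&(abs(P[...,0]-545)<60)&(abs(P[...,1]+80)<60)&(P[...,2]>50)
q=P[r]; print(r.sum(),q.mean(0).round(1) if len(q) else None)
for n in("side","top"):
  if n=="top": eyes.get_image(n)
  for k in("lever_knob","foot_axis","silver_ingot","anvil_top","head_front"): print(n,k,[(np.round(w(n,r["location"])).tolist(),round(r["confidence"],2)) for r in finder.pinpoint(n,k)[:3]])
E
```

```text
11.1 [542.8 103.5 214.5] z [-0.008 -0.644 -0.765] y [ 1.    -0.005 -0.006] q [-0.39  0.73 -0.37  1.6   0.74  1.46 -1.06] F [1.7 0.1 0.2] 39.84772004264929
[ 0.09 -0.35  0.59] [  -5.8  170.5 -128.5]
87 [540.1 -87.7 179.2]
side lever_knob [([543.0, -86.0, 178.0], 0.67), ([300.0, -36.0, 176.0], 0.52)]
side foot_axis [([611.0, -138.0, 76.0], 0.94), ([355.0, -97.0, 80.0], 0.76)]
side silver_ingot [([536.0, 225.0, 26.0], 0.7), ([584.0, 51.0, 0.0], 0.64)]
side anvil_top [([606.0, -143.0, 52.0], 0.6), ([356.0, -93.0, 47.0], 0.59)]
side head_front [([361.0, -81.0, 97.0], 0.89), ([603.0, -118.0, 98.0], 0.66)]
top lever_knob [([544.0, -93.0, 175.0], 0.7), ([304.0, -40.0, 180.0], 0.56), ([536.0, 223.0, 34.0], 0.34)]
top foot_axis [([609.0, -149.0, 83.0], 0.93), ([354.0, -100.0, 78.0], 0.81)]
top silver_ingot [([536.0, 225.0, 33.0], 0.62), ([582.0, 44.0, -2.0], 0.6), ([708.0, 396.0, -3.0], 0.4)]
top anvil_top [([355.0, -103.0, 51.0], 0.94), ([611.0, -146.0, 44.0], 0.81)]
top head_front [([607.0, -125.0, 96.0], 0.91), ([366.0, -84.0, 99.0], 0.83)]
```

Lever is fully up (grip at z≈176). Now to the silver bar.

Request:
move_arm(
  steps=[
    [0,-0.3,0.5,-0.002,0.045,-0.02,0.04],
    [0,0,0,-0.002,0.045,-0.02,0.04],
    [0,0,0,-0.001,0.045,-0.02,0.04],
    [0,0,0,-0.001,0.03,-0.03,0.04],
    [0,0,0,0,0.003,-0.03,0.04],
  ],
)

```text
clock: 12.15
eef_pos: [534.6, 276.7, 90.1]
tool_rot: [-3.135, 0.692, 1.586]
force: [-0.7, -0.6, -0.7]
width: 40.2
gripper_force: 0.0
```

Request:
move_arm(
  steps=[
    [0,0,0,0,0,0,0.04],
  ],
)

```text
clock: 12.25
eef_pos: [533.7, 270.3, 88.2]
tool_rot: [-3.128, 0.702, 1.587]
force: [-0.4, -1.1, 0.4]
width: 40.2
gripper_force: 0.0
```

```bash
python3 - <<'E'
from h import *
s,M=st(); T=s["eef_pos"]; out=[]
for n,(x0,y0) in (("side",(200,300)),("top",(180,190))):
    im,d=eyes.get_image(n); W=110
    c=cv2.resize(im[y0:y0+W,x0:x0+W],(400,400),interpolation=2)
    def dot(p,col):
        u,v=pix(n,p); cv2.circle(c,(int((u-x0)*400/W),int((v-y0)*400/W)),3,col,-1)
    dot(T,(255,0,255)); dot(T-19*M[:,2],(255,255,0)); dot([537,224.5,42],(0,255,0)); dot(T+65*M[:,2],(0,255,255)); out.append(c)
cv2.imwrite("pics/c7.png",np.hstack(out))
E
```

```text
12.2 [533.7 270.3  88.2] z [-0.003 -0.646 -0.763] y [ 1.     0.008 -0.011] q [-0.62  1.02 -0.37  1.35  0.71  1.51 -1.21] F [-0.4 -1.1  0.4] 40.174374936500804
```

View pics/c7.png

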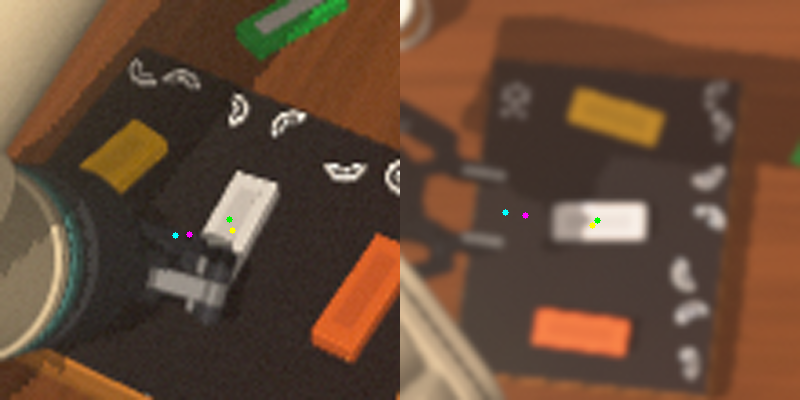

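The fingers straddle the line to the silver bar (top crop (600,221)); the real tips sit ~22 mm behind the projected TCP, so I go down along the tool axis and feel for the board.

Request:
move_arm(
  steps=[
    [0,0,0,0.001,-0.016,-0.018,0.04],
    [0,0,0,0,-0.014,-0.017,0.04],
    [0,0,0,0,-0.009,-0.011,0.04],
    [0,0,0,0,-0.005,-0.006,0.04],
    [0,0,0,0,0,0,0.04],
  ],
)

```text
clock: 12.85
eef_pos: [537.5, 225.8, 40.8]
tool_rot: [-3.137, 0.698, 1.578]
force: [0.6, -0.7, 0.3]
width: 40.1
gripper_force: 0.0
```

Request:
move_arm(
  steps=[
    [0,0,0,0,-0.001,-0.003,0.04],
    [0,0,0,0,-0.001,-0.003,0.04],
    [0,0,0,0,0,0,0.04],
  ],
)

```text
clock: 13.15
eef_pos: [537.0, 225.4, 34.1]
tool_rot: [-3.136, 0.698, 1.581]
force: [0.1, -0.1, -0.4]
width: 39.8
gripper_force: 0.0
```

```bash
python3 - <<'E'
from h import *
s,M=st(); T=s["eef_pos"]; out=[]
for n,(x0,y0) in (("side",(220,320)),("top",(195,210))):
    im,d=eyes.get_image(n); W=75
    c=cv2.resize(im[y0:y0+W,x0:x0+W],(400,400),interpolation=2)
    def dot(p,col):
        u,v=pix(n,p); cv2.circle(c,(int((u-x0)*400/W),int((v-y0)*400/W)),3,col,-1)
    dot([537,224.5,42],(0,255,0)); dot(T,(255,0,255)); dot(T-20*M[:,2],(255,255,0)); out.append(c)
cv2.imwrite("pics/c8.png",np.hstack(out))
E
```

```text
13.2 [537.  225.4  34.1] z [ 0.001 -0.642 -0.766] y [ 1.     0.006 -0.004] q [-0.57  1.05 -0.35  1.45  0.76  1.37 -1.26] F [ 0.1 -0.1 -0.4] 39.83784105860131
```

View pics/c8.png

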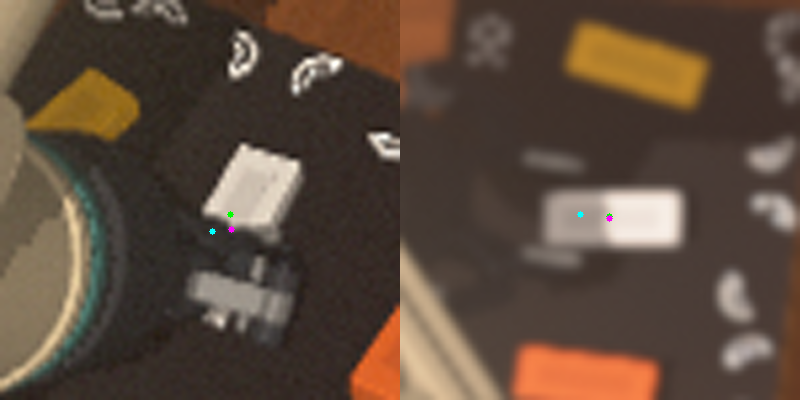

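Both fingers straddle the bar (top crop (583,160) and (580,258)), tips ~15 mm front of its middle. Continue down by feel.

Request:
move_arm(
  steps=[
    [0,0,0,-0.002,-0.003,-0.003,0.036],
    [0,0,0,0,-0.003,-0.003,0.036],
    [0,0,0,0,0,-0.002,0.036],
    [0,0,0,0,0,0,0.036],
  ],
)

```text
clock: 13.65
eef_pos: [534.9, 218.6, 25.8]
tool_rot: [-3.135, 0.698, 1.58]
force: [0.2, 0.3, 1.1]
width: 36.0
gripper_force: 0.0
```

Request:
move_arm(
  steps=[
    [0,0,0,0,0,-0.0015,0.036],
    [0,0,0,0,0,0,0.036],
  ],
)

```text
clock: 13.85
eef_pos: [535.0, 219.0, 24.5]
tool_rot: [-3.136, 0.698, 1.58]
force: [0.2, 0.1, -0.3]
width: 36.2
gripper_force: 0.0
```

Request:
move_arm(
  steps=[
    [0,0,0,0,0,-0.0015,0.036],
    [0,0,0,0,0,0,0.036],
  ],
)

```text
clock: 14.05
eef_pos: [535.0, 218.9, 23.0]
tool_rot: [-3.136, 0.698, 1.58]
force: [1.2, 0.4, -0.7]
width: 35.9
gripper_force: 0.0
```

Request:
move_arm(
  steps=[
    [0,0,0,0,0,0,0.0],
    [0,0,0,0,0,0,0.0],
    [0,0,0,0,0,0,0.0],
    [0,0,0,0,0,0,0.0],
  ],
)

```text
clock: 14.45
eef_pos: [535.3, 219.3, 23.5]
tool_rot: [-3.137, 0.697, 1.58]
force: [-0.2, 2.1, 3.3]
width: 20.8
gripper_force: 58.7
```

Probably a very shallow tip grip (20.8 reading for a 26 mm bar). Reopen, feel down further.

Request:
move_arm(
  steps=[
    [0,0,0,0,0,0,0.036],
    [0,0,0,0,0,0,0.036],
    [0,0,0,0,0,-0.002,0.036],
    [0,0,0,0,0,0,0.036],
  ],
)

```text
clock: 14.85
eef_pos: [534.8, 218.6, 20.7]
tool_rot: [-3.135, 0.698, 1.581]
force: [-0.2, -0.3, -0.7]
width: 35.9
gripper_force: 0.0
```

Request:
move_arm(
  steps=[
    [0,0,0,0,0,-0.0015,0.036],
    [0,0,0,0,0,0,0.036],
  ],
)

```text
clock: 15.05
eef_pos: [534.9, 218.8, 19.4]
tool_rot: [-3.135, 0.698, 1.58]
force: [0.1, -0.6, -0.5]
width: 36.0
gripper_force: 0.0
```

Request:
move_arm(
  steps=[
    [0,0,0,0,0,-0.0015,0.036],
    [0,0,0,0,0,0,0.036],
  ],
)

```text
clock: 15.25
eef_pos: [535.0, 218.9, 18.0]
tool_rot: [-3.136, 0.698, 1.58]
force: [-0.3, -0.1, 0.7]
width: 36.0
gripper_force: 0.0
```

Request:
move_arm(
  steps=[
    [0,0,0,0,0,-0.0015,0.036],
    [0,0,0,0,0,0,0.036],
  ],
)

```text
clock: 15.45
eef_pos: [535.0, 218.8, 16.5]
tool_rot: [-3.136, 0.698, 1.58]
force: [-0.4, 1.0, 0.5]
width: 35.9
gripper_force: 0.0
```

Request:
move_arm(
  steps=[
    [0,0,0,0,0,0,0.0],
    [0,0,0,0,0,0,0.0],
    [0,0,0,0,0,0,0.0],
    [0,0,0,0,0,0,0.0],
  ],
)

```text
clock: 15.85
eef_pos: [535.2, 219.2, 16.9]
tool_rot: [-3.136, 0.697, 1.58]
force: [0.1, 2.1, 1.7]
width: 23.9
gripper_force: 58.8
```

```bash
python3 - <<'E'
from h import *
s,M=st(); T=s["eef_pos"]; out=[]
for n,(x0,y0) in (("side",(220,320)),("top",(195,210))):
    im,d=eyes.get_image(n); W=75
    c=cv2.resize(im[y0:y0+W,x0:x0+W],(400,400),interpolation=2); out.append(c)
cv2.imwrite("pics/c9.png",np.hstack(out))
E
```

```text
15.8 [535.2 219.2  16.9] z [ 0.001 -0.642 -0.767] y [ 1.     0.006 -0.004] q [-0.57  1.07 -0.34  1.47  0.77  1.34 -1.28] F [0.1 2.1 1.7] 23.92986651125485
```

Grip depth is good now, but it would put the gripper's body too near the head; regrip 8 mm nearer the bar's front end, then lift.

Request:
move_arm(
  steps=[
    [0,0,0,0,0,0,0.036],
    [0,0,0,0,0,0,0.036],
    [0,0,0,0,0.004,0,0.036],
    [0,0,0,0,0.004,0,0.036],
    [0,0,0,0,0,0,0.036],
  ],
)

```text
clock: 16.45
eef_pos: [534.8, 228.1, 16.3]
tool_rot: [-3.136, 0.697, 1.581]
force: [0.0, -0.7, 0.2]
width: 36.4
gripper_force: 0.0
```

Request:
move_arm(
  steps=[
    [0,0,0,0,0,0,0.0],
    [0,0,0,0,0,0,0.0],
    [0,0,0,0,0,0,0.0],
    [0,0,0,0,0,0,0.0],
  ],
)

```text
clock: 16.85
eef_pos: [535.0, 227.5, 16.8]
tool_rot: [-3.136, 0.697, 1.58]
force: [-1.1, 2.0, 2.3]
width: 24.0
gripper_force: 59.1
```

Request:
move_arm(
  steps=[
    [0,0,0,0,0,0.01,0.0],
    [0,0,0,0,0,0.02,0.0],
    [0,0,0,0,0,0.03,0.0],
    [0,0,0,0,0,0.02,0.0],
    [0,0,0,0,0,0,0.0],
  ],
)

```text
clock: 17.35
eef_pos: [536.8, 228.0, 100.3]
tool_rot: [3.14, 0.694, 1.575]
force: [0.3, 0.2, -2.1]
width: 23.8
gripper_force: 59.0
```

```bash
cat >> h.py <<'E'
def white(n,c,rad=60,hw=30):
    im,d=eyes.get_image(n); P=cloud(n,d); hsv=cv2.cvtColor(im,cv2.COLOR_BGR2HSV); c=np.array(c)
    m=(hsv[...,1]<60)&(hsv[...,2]>90)&(np.linalg.norm(P[...,:2]-c[:2],axis=2)<rad)&(abs(P[...,2]-c[2])<hw)&(d>0)
    k,l,s,_=cv2.connectedComponentsWithStats(m.astype(np.uint8))
    if k<2: print(n,"none"); return
    q=P[l==1+np.argmax(s[1:,4])]; z=np.median(q[:,2]); t=q[abs(q[:,2]-np.percentile(q[:,2],80))<5]
    r=cv2.minAreaRect(t[:,:2].astype(np.float32)); A=np.c_[t[:,:2],np.ones(len(t))]; co=np.linalg.lstsq(A,t[:,2],rcond=None)[0]
    print(n,len(q),"n",len(t),"mean",t.mean(0).round(1),"rect",np.round(r[0],1),np.round(r[1],1),round(r[2],1),"yrange",np.percentile(t[:,1],[1,99]).round(1),"slope",co[:2].round(3))
    return t
E
python3 - <<'E'
from h import *
s,M=st()
for n in("side","top"): white(n,s["eef_pos"]+[0,-3,25])
E
```

```text
17.4 [536.8 228.  100.3] z [ 0.004 -0.64  -0.769] y [1.    0.005 0.001] q [-0.57  0.96 -0.37  1.45  0.73  1.45 -1.21] F [ 0.3  0.2 -2.1] 23.80253856994358
side 282 n 252 mean [536.7 214.7 124. ] rect [537.3 214.2] [26.6 47.8] 2.6 yrange [193.1 236.4] slope [0.036 0.025]
top 333 n 98 mean [535.8 225.1 127.9] rect [538.  222.7] [37.7 69.3] 10.5 yrange [187.7 256.5] slope [-0.018  0.044]
```

Held level, weight ~2 N. Carry it to the front of the gauge.

Request:
move_arm(
  steps=[
    [0,0,0.8,0.012,-0.04,0,0.0],
    [0,0,0.8,0.013,-0.045,0,0.0],
    [0,0,0.8,0.013,-0.045,0,0.0],
    [0,0,0.8,0.013,-0.045,0,0.0],
    [0,0,0.8,0.012,-0.045,0,0.0],
  ],
)

```text
clock: 17.95
eef_pos: [597.5, 4.8, 95.2]
tool_rot: [-3.132, 0.698, 1.653]
force: [0.9, -0.5, -1.7]
width: 23.8
gripper_force: 59.0
```

Request:
move_arm(
  steps=[
    [0,0,0,0,-0.02,-0.02,0.0],
    [0,0,0,0,-0.01,-0.03,0.0],
    [0,0,0,0,0,-0.005,0.0],
    [0,0,0,0,0,0,0.0],
  ],
)

```text
clock: 18.35
eef_pos: [596.8, -22.7, 40.0]
tool_rot: [-3.131, 0.698, 1.654]
force: [0.1, 0.6, -1.4]
width: 23.7
gripper_force: 59.3
```

```bash
python3 - <<'E'
from h import *
s,M=st(); print("turn",turn(M).round(2),"to place",(np.array([607.6,-131.8,42])-s["eef_pos"]).round(1))
for n in("side","top"): white(n,s["eef_pos"]+[0,-3,19],rad=50,hw=20)
E
```

```text
18.4 [596.8 -22.7  40. ] z [ 0.043 -0.641 -0.766] y [ 0.997  0.076 -0.008] q [-0.24  0.94 -0.27  1.74  1.01  1.1  -1.13] F [ 0.1  0.6 -1.4] 23.744409592906784
turn [ 0.02 -0.47 -0.06] to place [  10.8 -109.1    2. ]
side 91 n 81 mean [597.  -43.9  63.7] rect [598.6 -41.1] [24.4 37.7] 7.8 yrange [-59.5 -26.5] slope [0.057 0.047]
top 243 n 163 mean [599.6 -25.7  67.7] rect [597.6 -26. ] [31.7 68.8] 6.9 yrange [-60.    8.6] slope [-0.001  0.003]
```

Request:
move_arm(
  steps=[
    [0,-0.4,0,0.002,-0.022,0.002,0.0],
    [0,0,0,0.003,-0.025,0,0.0],
    [0,0,0,0.002,-0.025,0,0.0],
    [0,0,0,0.002,-0.02,0,0.0],
    [0,0,0,0,0,0,0.0],
  ],
)

```text
clock: 18.95
eef_pos: [606.8, -120.2, 45.5]
tool_rot: [3.137, 0.703, 1.638]
force: [-0.4, -1.2, -2.0]
width: 23.8
gripper_force: 59.2
```

Request:
move_arm(
  steps=[
    [0,0,0,0.001,-0.007,0,0.0],
    [0,0,0,0,0,0,0.0],
  ],
)

```text
clock: 19.15
eef_pos: [608.4, -122.1, 44.0]
tool_rot: [3.137, 0.698, 1.644]
force: [-0.2, 0.3, -3.1]
width: 23.8
gripper_force: 59.3
```

Request:
move_arm(
  steps=[
    [0,0,0,-0.0005,-0.003,-0.003,0.0],
    [0,0,0,-0.0005,-0.006,0,0.0],
    [0,0,0,0,0,0,0.0],
  ],
)

```text
clock: 19.45
eef_pos: [606.6, -132.2, 40.7]
tool_rot: [3.139, 0.7, 1.644]
force: [-0.0, -0.7, -2.1]
width: 23.9
gripper_force: 59.3
```

```bash
python3 - <<'E'
from h import *
s,M=st(); print("turn",turn(M).round(2))
for n in("side","top"):
    white(n,s["eef_pos"]+[0,-3,19],rad=50,hw=18)
    print([(np.round(w(n,r["location"])).tolist(),round(r["confidence"],2)) for r in finder.pinpoint(n,"silver_ingot")[:3]],[(np.round(w(n,r["location"])).tolist(),round(r["confidence"],2)) for r in finder.pinpoint(n,"head_front")[:3]])
E
```

```text
19.4 [ 606.6 -132.2   40.7] z [ 0.049 -0.642 -0.765] y [0.997 0.075 0.002] q [-0.1   0.92 -0.21  1.81  1.13  0.99 -1.09] F [-0.  -0.7 -2.1] 23.92312771654026
turn [0.08 0.1  0.01]
side 35 n 19 mean [599.9 -99.1  60.1] rect [599.6 -99.7] [26.4 10.6] 10.3 yrange [-106.5  -95.8] slope [-0.16   0.753]
[([583.0, 49.0, 2.0], 0.86), ([609.0, -136.0, 51.0], 0.53)] [([355.0, -81.0, 95.0], 0.73), ([606.0, -120.0, 100.0], 0.61), ([648.0, -416.0, -1.0], 0.42)]
top 102 n 55 mean [ 608.9 -113.8   68.9] rect [ 607.4 -115.1] [34.4 27.9] 43.7 yrange [-125.7 -100.9] slope [ 0.102 -0.019]
[([608.0, -137.0, 57.0], 0.64), ([616.0, 212.0, 31.0], 0.58), ([542.0, -93.0, 176.0], 0.23)] [([606.0, -127.0, 96.0], 0.88), ([363.0, -81.0, 96.0], 0.71)]
```

Position fits. Lower by feel.

Request:
move_arm(
  steps=[
    [0,0,0,0,0,-0.001,0.0],
    [0,0,0,0,0,-0.001,0.0],
    [0,0,0,0,0,0,0.0],
  ],
)

```text
clock: 20.05
eef_pos: [607.0, -131.0, 38.5]
tool_rot: [3.139, 0.698, 1.644]
force: [0.6, 0.2, -1.7]
width: 23.8
gripper_force: 59.3
```

Request:
move_arm(
  steps=[
    [0,0,0,0,0,-0.001,0.0],
    [0,0,0,0,0,0,0.0],
  ],
)

```text
clock: 20.25
eef_pos: [607.0, -131.1, 37.5]
tool_rot: [3.138, 0.698, 1.644]
force: [-0.3, -1.2, -2.2]
width: 24.0
gripper_force: 59.3
```

Request:
move_arm(
  steps=[
    [0,0,0,0,0,-0.001,0.0],
    [0,0,0,0,0,0,0.0],
  ],
)

```text
clock: 20.45
eef_pos: [607.1, -131.1, 36.9]
tool_rot: [3.138, 0.699, 1.644]
force: [-0.5, 1.1, 0.8]
width: 23.8
gripper_force: 59.5
```

Request:
move_arm(
  steps=[
    [0,0,0,0,0,-0.0006,0.0],
    [0,0,0,0,0,0,0.024],
    [0,0,0,0,0,0,0.028],
    [0,0,0,0,0,0,0.034],
    [0,0,0,0,0,0,0.036],
  ],
)

```text
clock: 20.95
eef_pos: [607.1, -131.3, 35.9]
tool_rot: [3.138, 0.698, 1.644]
force: [0.1, 0.5, 0.6]
width: 36.1
gripper_force: 0.0
```

Request:
move_arm(
  steps=[
    [0,0,0,0,0,0,0.036],
    [0,0,0,-0.0005,0.006,0.007,0.036],
    [0,0,0,-0.001,0.013,0.015,0.036],
    [0,0,0,-0.002,0.026,0.03,0.036],
    [0,0,0,-0.002,0.026,0.03,0.036],
  ],
)

```text
clock: 21.45
eef_pos: [601.2, -58.2, 119.7]
tool_rot: [3.139, 0.697, 1.645]
force: [0.8, 0.4, -0.1]
width: 36.2
gripper_force: 0.0
```

```bash
python3 - <<'E'
from h import *
s,M=st()
K=np.array([543.7,-113.1,146.6]); print("pre-knob delta",(K-80*D-s["eef_pos"]).round(1),"turn",turn(M).round(2))
for n in("side","top"):
    white(n,[608,-135,62],rad=60,hw=12)
    print([(k,[(np.round(w(n,r["location"])).tolist(),round(r["confidence"],2)) for r in finder.pinpoint(n,k)[:3]]) for k in("silver_ingot","foot_axis","lever_knob")])
E
```

```text
21.4 [601.2 -58.2 119.7] z [ 0.05  -0.64  -0.766] y [0.997 0.076 0.002] q [-0.18  0.81 -0.28  1.76  0.98  1.14 -1.01] F [ 0.8  0.4 -0.1] 36.17659587997751
pre-knob delta [-61.3  -3.6  88.2] turn [-0.05  0.12 -0.04]
side 126 n 96 mean [ 601.8 -115.6   60.3] rect [ 606.5 -128.7] [25.3 68.4] 5.2 yrange [-163.4  -94.3] slope [0.025 0.012]
[('silver_ingot', [([584.0, 49.0, -4.0], 0.77), ([608.0, -132.0, 50.0], 0.56), ([543.0, -90.0, 173.0], 0.31)]), ('foot_axis', [([610.0, -138.0, 78.0], 0.8), ([354.0, -97.0, 76.0], 0.59)]), ('lever_knob', [([544.0, -92.0, 176.0], 0.53), ([301.0, -38.0, 177.0], 0.41)])]
top 104 n 64 mean [ 605.6 -115.7   63.5] rect [ 606.2 -113.7] [25.2 28.2] 7.4 yrange [-128.7 -101.1] slope [0.057 0.017]
[('silver_ingot', [([582.0, 45.0, -2.0], 0.67), ([608.0, -137.0, 53.0], 0.64)]), ('foot_axis', [([612.0, -149.0, 84.0], 0.8), ([355.0, -102.0, 80.0], 0.73), ([490.0, -462.0, 2.0], 0.32)]), ('lever_knob', [([771.0, 179.0, 1.0], 0.72), ([543.0, -95.0, 175.0], 0.55), ([302.0, -38.0, 181.0], 0.48)])]
```

Ingot lies flat on the anvil, centre ~9 mm to the front of the spindle, hand clear. Now back to the lever.

Request:
move_arm(
  steps=[
    [0,0,0,0,0.01,0.045,0.036],
    [0,0,0,-0.01,0,0.044,0.036],
    [0,0,0,-0.03,-0.004,0,0.036],
    [0,0,0,-0.021,-0.008,0,0.036],
    [0,0,0,0,0,0,0.036],
  ],
)

```text
clock: 22.35
eef_pos: [537.4, -64.3, 207.2]
tool_rot: [-3.14, 0.701, 1.645]
force: [0.9, -0.2, -0.0]
width: 36.0
gripper_force: 0.0
```

```bash
python3 - <<'E'
from h import *
s,M=st()
K=np.array([543.7,-113.1,146.6]); print("to knob",(K-s["eef_pos"]).round(1),"turn",turn(M).round(2))
E
```

```text
22.4 [537.4 -64.3 207.2] z [ 0.047 -0.643 -0.764] y [ 0.997  0.073 -0.001] q [-0.17  0.62 -0.31  1.88  0.9   1.2  -0.96] F [ 0.9 -0.2 -0. ] 36.0039155293339
to knob [  6.3 -48.8 -60.6] turn [ 0.15 -0.05  0.09]
```

Request:
move_arm(
  steps=[
    [0,0,0,0.005,-0.004,-0.005,0.04],
    [0,0,0,0.001,-0.015,-0.018,0.04],
    [0,0,0,0,-0.015,-0.019,0.04],
    [0,0,0,0,-0.01,-0.013,0.04],
    [0,0,0,0,-0.004,-0.005,0.04],
  ],
)

```text
clock: 22.85
eef_pos: [546.1, -111.8, 145.2]
tool_rot: [-3.141, 0.699, 1.644]
force: [-0.1, 0.1, -0.4]
width: 39.9
gripper_force: 0.0
```

Request:
move_arm(
  steps=[
    [0,0,0,0,0,0,0.04],
    [0,0,0,0,0,0,0.04],
  ],
)

```text
clock: 23.05
eef_pos: [547.3, -109.3, 147.1]
tool_rot: [3.137, 0.698, 1.644]
force: [-0.7, 0.0, -0.6]
width: 40.1
gripper_force: 0.0
```

Request:
move_arm(
  steps=[
    [0,0,0,-0.0035,-0.0035,-0.0005,0.04],
    [0,0,0,0,0,0,0.04],
    [0,0,0,0,0,0,0.04],
  ],
)

```text
clock: 23.35
eef_pos: [543.2, -113.4, 147.0]
tool_rot: [3.137, 0.698, 1.644]
force: [0.0, -0.8, 0.2]
width: 40.0
gripper_force: 0.0
```

Request:
move_arm(
  steps=[
    [0,0,0,0,0,0,0.0],
    [0,0,0,0,0,0,0.0],
    [0,0,0,0,0,0,0.0],
    [0,0,0,0,0,0,0.0],
  ],
)

```text
clock: 23.75
eef_pos: [543.7, -113.1, 146.9]
tool_rot: [3.137, 0.698, 1.644]
force: [-1.0, 4.1, 3.5]
width: 22.3
gripper_force: 59.2
```

Pinched. Swing down along the true arc to 0.5 rad first (below the earliest possible contact of 0.6).

Request:
move_arm(
  steps=[
    [0,0,0,-0.0003,0.0043,-0.0057,0.0],
    [0,0,0,-0.0003,0.0038,-0.0061,0.0],
    [0,0,0,-0.0002,0.0031,-0.0065,0.0],
    [0,0,0,0,0,0,0.0],
  ],
)

```text
clock: 24.15
eef_pos: [542.8, -101.2, 127.4]
tool_rot: [3.138, 0.697, 1.646]
force: [2.7, 2.0, -0.4]
width: 22.4
gripper_force: 58.9
```

Request:
move_arm(
  steps=[
    [0,0,0,-0.0002,0.0025,-0.0068,0.0],
    [0,0,0,-0.0001,0.0009,-0.0035,0.0],
    [0,0,0,0,0,0,0.0],
  ],
)

```text
clock: 24.45
eef_pos: [542.5, -98.1, 117.2]
tool_rot: [3.138, 0.697, 1.645]
force: [3.7, 3.2, -1.2]
width: 22.5
gripper_force: 59.0
```

```bash
cat >> h.py <<'E'
C=np.array([547.8,-168,100.5])
def lev():
    s=telemetry.read_state(); r=s["eef_pos"]-C; h=-r@gx; a=.7-np.arctan2(r[2],h); u=.7-a
    rad=-np.cos(u)*gx+np.sin(u)*gz; tan=-np.sin(u)*(-1)*(-gx)*1+0*gz
    tan=-(np.sin(u)*gx*1+np.cos(u)*gz)  # direction of growing a
    tan=np.sin(u)*(-gx)-np.cos(u)*gz
    print("t",round(s["clock"],2),"a",round(a,3),"R",round(np.hypot(h,r[2]),1),"Ftan",round(s["force"]@tan,1),"Frad",round(s["force"]@rad,1),"F",s["force"].round(1))
E
python3 -c "
from h import *
lev()"
```

```text
t 24.45 a 0.466 R 72.0 Ftan 1.8 Frad 2.5 F [ 3.7  3.2 -1.2]
```

Request:
move_arm(
  steps=[
    [0,0,0,0,0.0005,-0.0021,0.0],
    [0,0,0,0,0.0005,-0.0021,0.0],
  ],
)

```text
clock: 24.65
eef_pos: [542.5, -97.4, 113.8]
tool_rot: [3.137, 0.698, 1.644]
force: [2.3, 4.2, 4.2]
width: 22.2
gripper_force: 59.5
```

Request:
move_arm(
  steps=[
    [0,0,0,0,0.0004,-0.0021,0.0],
  ],
)

```text
clock: 24.75
eef_pos: [542.5, -97.1, 111.7]
tool_rot: [3.137, 0.698, 1.644]
force: [2.9, 5.3, 3.3]
width: 22.8
gripper_force: 59.5
```

Request:
move_arm(
  steps=[
    [0,0,0,0,0.0003,-0.0021,0.0],
  ],
)

```text
clock: 24.85
eef_pos: [542.4, -96.8, 109.6]
tool_rot: [3.137, 0.698, 1.644]
force: [2.5, 4.1, 3.1]
width: 22.3
gripper_force: 59.5
```

```bash
python3 -c "
from h import *
lev()"
```

```text
t 24.85 a 0.574 R 72.0 Ftan -2.5 Frad 4.3 F [2.5 4.1 3.1]
```

Request:
move_arm(
  steps=[
    [0,0,0,0,0.0002,-0.0021,0.0],
  ],
)

```text
clock: 24.95
eef_pos: [542.4, -96.5, 107.4]
tool_rot: [3.137, 0.698, 1.644]
force: [2.9, 4.3, 3.6]
width: 22.5
gripper_force: 59.5
```

Request:
move_arm(
  steps=[
    [0,0,0,0,0.0002,-0.0021,0.0],
  ],
)

```text
clock: 25.05
eef_pos: [542.5, -96.4, 105.4]
tool_rot: [3.137, 0.698, 1.644]
force: [2.3, 4.9, 3.9]
width: 22.6
gripper_force: 59.5
```

Request:
move_arm(
  steps=[
    [0,0,0,0,0.0001,-0.0021,0.0],
  ],
)

```text
clock: 25.15
eef_pos: [542.4, -96.3, 103.3]
tool_rot: [3.137, 0.698, 1.644]
force: [1.6, 5.6, 4.0]
width: 22.6
gripper_force: 59.5
```

```bash
python3 -c "
from h import *
lev()"
```

```text
t 25.15 a 0.661 R 72.0 Ftan -3.8 Frad 5.6 F [1.6 5.6 4. ]
```

Request:
move_arm(
  steps=[
    [0,0,0,0,0,-0.0021,0.0],
  ],
)

```text
clock: 25.25
eef_pos: [542.5, -96.2, 101.2]
tool_rot: [3.137, 0.698, 1.644]
force: [2.8, 4.7, 5.1]
width: 22.4
gripper_force: 59.6
```

Request:
move_arm(
  steps=[
    [0,0,0,0,-0.0001,-0.0021,0.0],
  ],
)

```text
clock: 25.35
eef_pos: [542.5, -96.2, 99.1]
tool_rot: [3.137, 0.698, 1.644]
force: [1.6, 4.5, 5.2]
width: 22.3
gripper_force: 59.6
```

```bash
python3 -c "
from h import *
lev()"
```

```text
t 25.35 a 0.719 R 72.0 Ftan -5.3 Frad 4.2 F [1.6 4.5 5.2]
```

Request:
move_arm(
  steps=[
    [0,0,0,0,-0.0001,-0.0014,0.0],
  ],
)

```text
clock: 25.45
eef_pos: [542.5, -96.3, 97.7]
tool_rot: [3.137, 0.697, 1.644]
force: [2.5, 4.8, 4.7]
width: 22.4
gripper_force: 59.6
```

```bash
python3 -c "
from h import *
lev()
for i in range(4): eyes.get_image('side'); lev()"
```

```text
t 25.45 a 0.739 R 72.0 Ftan -4.9 Frad 4.4 F [2.5 4.8 4.7]
t 25.5 a 0.741 R 72.0 Ftan -3.7 Frad 3.7 F [2.6 4.  3.5]
t 25.55 a 0.741 R 72.0 Ftan -4.0 Frad 4.0 F [2.  4.4 3.8]
t 25.6 a 0.741 R 72.0 Ftan -2.9 Frad 4.4 F [2.3 4.7 2.7]
t 25.65 a 0.741 R 72.0 Ftan -3.3 Frad 4.8 F [2.9 5.1 3.1]
```

Request:
move_arm(
  steps=[
    [0,0,0,0,0,-0.001,0.0],
  ],
)

```text
clock: 25.75
eef_pos: [542.4, -96.3, 96.8]
tool_rot: [3.137, 0.697, 1.644]
force: [1.8, 4.4, 4.2]
width: 22.3
gripper_force: 59.6
```

Request:
move_arm(
  steps=[
    [0,0,0,0,-0.0001,-0.001,0.0],
  ],
)

```text
clock: 25.85
eef_pos: [542.5, -96.4, 95.8]
tool_rot: [3.137, 0.697, 1.644]
force: [2.1, 4.9, 4.1]
width: 22.5
gripper_force: 59.6
```

```bash
python3 -c "
from h import *
lev()
for i in range(4): eyes.get_image('side'); lev()"
```

```text
t 25.85 a 0.765 R 72.0 Ftan -4.4 Frad 4.4 F [2.1 4.9 4.1]
t 25.9 a 0.767 R 72.0 Ftan -4.0 Frad 5.1 F [2.3 5.5 3.6]
t 25.95 a 0.767 R 72.0 Ftan -3.4 Frad 4.4 F [2.4 4.8 3.1]
t 26.0 a 0.767 R 72.0 Ftan -4.9 Frad 5.6 F [2.4 6.1 4.5]
t 26.05 a 0.767 R 72.0 Ftan -4.7 Frad 4.0 F [2.8 4.6 4.4]
```

Request:
move_arm(
  steps=[
    [0,0,0,0,-0.0001,-0.0014,0.0],
  ],
)

```text
clock: 26.15
eef_pos: [542.5, -96.5, 94.5]
tool_rot: [3.137, 0.697, 1.644]
force: [2.2, 5.3, 5.3]
width: 22.4
gripper_force: 59.7
```

```bash
cat >> h.py <<'E'
def avg(n=8):
    F=[];A=[]
    for i in range(n):
        eyes.get_image('side'); s=telemetry.read_state(); r=s["eef_pos"]-C; h=-r@gx; u=np.arctan2(r[2],h); F.append(s["force"]@(np.sin(u)*(-gx)-np.cos(u)*gz)); A.append(.7-u)
    print("t",round(s["clock"],2),"a",np.mean(A).round(3),"Ftan",np.mean(F).round(2),"+-",(np.std(F)/n**.5).round(2))
E
python3 -c "
from h import *
avg()"
```

```text
t 26.55 a 0.786 Ftan -4.01 +- 0.2
```

Request:
move_arm(
  steps=[
    [0,0,0,0,-0.0001,-0.0014,0.0],
  ],
)

```text
clock: 26.65
eef_pos: [542.5, -96.6, 93.1]
tool_rot: [3.137, 0.698, 1.644]
force: [2.4, 5.1, 5.5]
width: 21.9
gripper_force: 59.7
```

```bash
python3 -c "
from h import *
avg()"
```

```text
t 27.05 a 0.805 Ftan -4.29 +- 0.17
```

Request:
move_arm(
  steps=[
    [0,0,0,0,-0.0002,-0.0014,0.0],
  ],
)

```text
clock: 27.15
eef_pos: [542.5, -96.8, 91.7]
tool_rot: [3.137, 0.698, 1.644]
force: [1.6, 5.4, 5.1]
width: 22.5
gripper_force: 59.7
```

```bash
python3 -c "
from h import *
avg()"
```

```text
t 27.55 a 0.824 Ftan -4.77 +- 0.14
```

Request:
move_arm(
  steps=[
    [0,0,0,0,-0.0002,-0.0014,0.0],
  ],
)

```text
clock: 27.65
eef_pos: [542.6, -96.9, 90.6]
tool_rot: [3.136, 0.698, 1.644]
force: [1.1, 7.4, 9.0]
width: 22.7
gripper_force: 60.2
```

```bash
python3 -c "
from h import *
avg()"
```

```text
t 28.05 a 0.839 Ftan -7.21 +- 0.25
```

Rigid end felt at ~0.83 rad (9 N at most), so contact was at ~0.63. Back off ~0.055 rad to sit inside the spring travel, then release and retreat.

Request:
move_arm(
  steps=[
    [0,0,0,0,0.0002,0.0021,0.0],
    [0,0,0,0,0.0002,0.0021,0.0],
    [0,0,0,0,0,0,0.0],
  ],
)

```text
clock: 28.35
eef_pos: [542.4, -96.5, 93.9]
tool_rot: [3.137, 0.697, 1.644]
force: [2.5, 4.1, 1.0]
width: 22.3
gripper_force: 59.1
```

```bash
python3 -c "
from h import *
avg(4);lev()"
```

```text
t 28.55 a 0.791 Ftan -0.89 +- 0.27
t 28.55 a 0.791 R 72.0 Ftan -0.8 Frad 4.3 F [2.9 4.6 0.4]
```

Request:
move_arm(
  steps=[
    [0,0,0,0,0,0,0.03],
    [0,0,0,0,0,0,0.036],
    [0,0,0,0,0,0,0.04],
    [0,0,0,0,0,0,0.04],
    [0,0,0,-0.0003,0.006,0.007,0.04],
  ],
)

```text
clock: 29.05
eef_pos: [540.5, -92.7, 101.0]
tool_rot: [3.141, 0.7, 1.644]
force: [-0.4, 0.2, 0.2]
width: 40.1
gripper_force: 0.0
```

Request:
move_arm(
  steps=[
    [0,0,0,-0.001,0.013,0.015,0.04],
    [0,0,0,-0.002,0.026,0.03,0.04],
    [0,0,0,-0.002,0.03,0.036,0.04],
    [0,0,0,-0.002,0.03,0.036,0.04],
    [0,0,0,0,0.02,0.02,0.04],
  ],
)

```text
clock: 29.55
eef_pos: [534.9, 31.3, 241.3]
tool_rot: [3.134, 0.695, 1.644]
force: [0.9, 0.5, -0.1]
width: 40.3
gripper_force: 0.0
```

```bash
python3 - <<'E'
from h import *
s,M=st()
for n in("side","top"):
    white(n,[608,-135,62],rad=60,hw=12)
    print([(k,[(np.round(w(n,r["location"])).tolist(),round(r["confidence"],2)) for r in finder.pinpoint(n,k)[:3]]) for k in("silver_ingot","lever_knob","brass_ingot","copper_ingot")])
E
```

```text
29.6 [534.9  31.3 241.3] z [ 0.054 -0.638 -0.768] y [0.997 0.078 0.006] q [-0.3   0.61 -0.36  1.76  0.8   1.35 -0.98] F [ 0.9  0.5 -0.1] 40.25041699277503
side 221 n 165 mean [ 605.9 -125.    61.1] rect [ 607.9 -130.4] [27.1 72. ] 4.9 yrange [-166.2  -95.8] slope [-0.019 -0.006]
[('silver_ingot', [([583.0, 48.0, -3.0], 0.78), ([536.0, 231.0, -1.0], 0.54), ([608.0, -134.0, 48.0], 0.5)]), ('lever_knob', [([541.0, -71.0, 122.0], 0.67), ([299.0, -39.0, 178.0], 0.66), ([548.0, -149.0, 130.0], 0.24)]), ('brass_ingot', [([621.0, 215.0, 33.0], 0.78)]), ('copper_ingot', [([453.0, 236.0, 27.0], 0.64)])]
top 104 n 65 mean [ 604.9 -113.3   64.1] rect [ 605.6 -114.3] [25.6 28.2] 4.3 yrange [-127.  -101.1] slope [-0.033 -0.009]
[('silver_ingot', [([608.0, -135.0, 54.0], 0.58), ([585.0, 44.0, -2.0], 0.5)]), ('lever_knob', [([541.0, -75.0, 122.0], 0.69), ([303.0, -38.0, 181.0], 0.66), ([609.0, -145.0, 3.0], 0.29)]), ('brass_ingot', [([331.0, -333.0, 1.0], 0.31)]), ('copper_ingot', [([328.0, -335.0, -2.0], 0.7)])]
```

```bash
python3 -c "
from h import *
print(ctrl.finish_job())"
```

```text
the job is handed in; nothing more can be done
None
```

The job is handed in: the silver ingot lies flat and lengthways on the anvil, its centre about 9 mm to the front of the spindle, and the lever is left at about 0.79 rad with the sprung foot bearing on it. To find the contact (about 0.63 rad) I eased the lever to the end of the foot's spring, about 9 N at the grip, then backed off. The hand is clear, the copper and brass bars lie where they were, and I did not recheck the other bench items at the end.

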